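# Refit the sensor carriage on its curved guide rod

### The arm

A 7-joint arm with a two-finger parallel gripper is mounted at the origin on a cart in front of the work surface, level with it; the furniture and walls round the work are solid. World frame = base frame: x ahead of the robot, y to its left, z up, the work surface at z = 0. Lengths are in m, angles in rad, forces in N, time in s.
With the tool pointing down it reaches from about 0.35 to 0.9 m from the base axis. Payload 19.9 kg.
Tool frame: the origin (TCP) lies on the centre line of the jaws, within the pads' length; the fingertips stand 25 mm ahead of it and the grasp point (between the pads) lies 6 mm ahead of it; z points along the fingers, y is the line along which they close (so a half turn about z gives the same grasp; the last joint's range is limited). The gripper opens to 85 mm and grips with 20 to 120 N. Pads are 22 mm wide; open, the fingers measure 114 mm over their backs; the gripper's body (76 mm by 85 mm) begins 54 mm behind the grasp point. The pads swing forward as they close: fully open they stand 13 mm farther back than shut.
Start: joints at [-1.147, 0.417, -0.01, 1.614, 0.005, 1.111, -0.053], TCP at [0.28, 0.559, 0.256] pointing down, gripper open.
Joint ranges: [-2.81, 2.81], [-0.39, 2.02], [-1.27, 1.25], [0.06, 2.57], [-1.19, 4.33], [0.19, 2], [-2.82, 2.82]. Speed limits (rad/s): [1.89, 1.89, 2.39, 2.39, 3.01, 3.01, 3.01].

### API

Orientations are given as [roll, pitch, yaw] about the fixed x, y, z axes, in that order (R = Rz(yaw) Ry(pitch) Rx(roll)).
In Python, from bench import * gives the robot as it stands.
- The arm moves only by the tool servo_tool, never from a script. Its argument "plan" is a list of rows, each a list of 4 numbers: the shift along the tool's x, y, z in units of 80 mm (1.0 is 80 mm), then the turn about the tool's z in units of 0.5 rad (1.0 is 0.5 rad). A call has 1 to 5 rows; each row shifts and turns the commanded pose from where the row before left it, along the tool's axes as they then stand; what a row does not reach is not made up. A row lasts 1/8 s, in which the tool goes at most 62.5 mm and 10.7 degrees, less where a joint would pass 70% of its speed; a pose out of reach is approached as far as the arm can. A call with a number of a shift or a turn outside -1 to 1 is refused whole. A call with a gripper value outside its range is refused whole. "gripper" is the closure, from -1 (fully open) to 1 (shut), so that 0 is half open, set as the call begins (left out, the last holds). The fingers move at their own pace and stop on an object; the grip force is fixed at half the most. Time passes only in rows, so rows that do not move let the fingers close. It gives the time, the measured TCP pose, the force, the opening and the grip force at its end, in the units of the state.
- get_obs(): the state, without advancing time (a new reading comes with each control period).
- grab_frame(name): name is "scene" or "top" or "wrist"; returns a dict with "color" (400x640x3 uint8, red, green, blue), "K" (3x3 intrinsics, pixels), "k1" (the pictures are not rectified: a ray, as slopes to the right and down, at radius r is drawn at 1 + k1 r^2 times it, then the intrinsics apply), "position" and "orientation" of the camera in the world. Camera axes: x right, y down, z forward; pixel columns grow to the right and rows downward; lengths in m; the calibration is good to about 2 mm. A picture is of the moment at which its call begins. There is no depth.
- hand_in(): hands the job in; it is judged then, once.
The state is a dict: "time_s": time; "q": joint angles; "joint_velocities": joint speeds; "joint_efforts": joint torques, N m; "position": TCP position; "orientation": TCP orientation; "force": force on the tool from outside, world axes, zero at the start; "moment": the same for the moment, N m; "gripper_width": finger opening in m; "finger_force": force on a finger pad.
Only numpy, scipy, OpenCV 4.12 (cv2) and the standard library are available. Lean on these libraries where they do the work, as an engineer would, in place of code of your own. Each camera call takes 0.05 s, during which the arm holds its last target. There are 200 camera calls.

### The job

Put the sensor carriage back on the inspection stand: thread its bore over the free end of the curved guide rod, lens towards the nest, and slide it round the bend, turning it with the rod, until it is fully home on the locating pin, flush against the clamp head; then let go of it. The clamp head's height and heading were set by hand, so find the rod first, and go gently: do not force the carriage against the rod or the clamp head (20 N at most), and leave the bottles, the tape roll and the screwdriver where they are.

Things in the scene. Friction and masses are not known exactly. Their poses are not given: they have to be found in the camera images.
- stand: Inspection stand screwed to the worktop: base plate 205 x 150 x 10 mm, nest with a module on a riser, steel column with a grey clamp head, and a bare 12 mm steel guide rod running out level from the clamp head, axis about 125 mm up. Origin on the worktop under the nest, which is the centre of the rod's bend; z up. Sizes below are in mm in this frame, for the clamp head's nominal height and heading.
- rod_tip (a point): Nominal place of the rod's free, round-ended tip, on its axis: (-40, -130, 125). From there the rod's axis runs straight along +x to (0, -130), bends left through a quarter circle of radius 130 about the stand's origin to (130, 0), then runs straight along +y into the clamp head's face at y = 45. Axes as the stand's.
- column (a point): Column's vertical axis at nominal rod height: (130, 67, 125). The clamp head, with rod and pin, was clamped on it by hand: it is swivelled about this axis by up to 0.15 rad either way and sits up to 7 mm higher or lower, which no reading shows, so the real tip can lie 28 mm to either side of and 31 mm before or behind its nominal place. It does not move in use: look or feel for it.
- clamp_face (a point): Nominal point of the clamp head's flat front face on the rod's axis: (130, 45, 125). The head is 40 wide; its top is 14 above the axis, its underside 40 below. A locating pin of 6 diameter with a rounded end sticks out 9 from this face towards -y, 26 straight below the rod's axis. Rod, pin and bore slide easily (friction about 0.2) but must never be loaded above 20 N.
- carriage: Sensor carriage, 114 mm tall, 0.2 to 0.4 kg, loose, standing on the worktop. Origin: centre of its underside; x along the bore towards its leading face, y towards the lens, z up. Black housing 30 (x) x 44 (y) x 40 mm; the lens sticks out 8 mm at +y, centred 13 mm up; connector at -y. Bearing block 30 x 36 mm from z = 38 to 70 mm. Black finger grip 24 (x) x 20 (y) mm from z = 70 to 114 mm.
- bore (a point): Centre of the carriage's plain bore, 13.6 mm diameter, through the bearing block along x, 54 mm above the underside; axes as the carriage's. The pin's blind hole, 9 mm wide, 12 mm deep, lies 26 mm below the bore in the leading (+x) face of the housing; the other face has none. Home, this point lies 15 mm in front of the clamp head's face, carriage x along the stand's +y, lens to the nest.
- flux_bottle: Small brown dropper bottle, 34 mm across, 102 mm tall, upright; bystander. Origin: centre of its underside.
- ipa_bottle: Blue and white plunger bottle, 65 mm across, 97 mm tall, upright; bystander. Origin: centre of its underside.
- tape_roll: Black roll of tape lying flat, 64 mm across, 19 mm tall; bystander. Origin: centre of its underside.
- driver: Thin screwdriver with an orange handle, 156 mm long, lying along its y axis; bystander. Origin: centre of its underside.

How it is judged:
By the outcome, as a careful person would: the job done as asked, in the order asked, and still so for the second after the job is handed in, with the robot touching nothing.
It also fails if it takes over 69 s, if anything falls off the work surface, if the arm or the gripper's body presses on something with over 40 N, if the wrist force passes 120 N, or if a joint passes its speed limit or range.

## Working session

There is one attempt and no reset: what is moved stays moved. The work goes in short steps, Python scripts to look and compute and a tool call to move; the robot and the scene stay as the last step left them, time stands still between calls to the robot, and variables do not carry over. Pictures are saved under pics/ and viewed, at most 10 in all, crops included, and the job is handed in when it is done.

Besides the shell and the picture viewer there is one more tool, called after ">>>" in YAML: its name, and indented under it one key for each argument. servo_tool: Moves the arm, as the interface text tells. Shifts and turns lie within -1 to 1; 1 stands for 80 mm of shift or 0.5 rad of turn. Its arguments: {"type":"object","properties":{"plan":{"type":"array","items":{"type":"array","items":{"type":"number"}}},"gripper":{"type":"number"}},"required":["plan"]}

```bash
mkdir -p pics; ls
cat > h.py <<'E'
from bench import *
import numpy as np, cv2
from scipy.spatial.transform import Rotation as R
def cam(n,save=None):
    f=grab_frame(n)
    if save: cv2.imwrite('pics/'+save,f['color'][:,:,::-1])
    return f
def Rm(o): return R.from_euler('xyz',o).as_matrix() if np.size(o)==3 else (R.from_quat(o).as_matrix() if np.size(o)==4 else np.array(o))
def ray(f,uv):
    K=np.array(f['K']);k=f['k1']
    d=np.array([(uv[0]-K[0,2])/K[0,0],(uv[1]-K[1,2])/K[1,1]]);p=d.copy()
    for _ in range(20): p=d/(1+k*(p@p))
    return np.array(f['position']),Rm(f['orientation'])@np.array([p[0],p[1],1])
def onz(f,uv,z):
    o,d=ray(f,uv);return o+d*(z-o[2])/d[2]
def proj(f,P):
    c=Rm(f['orientation']).T@(np.array(P)-np.array(f['position']));s=c[:2]/c[2];s=s*(1+f['k1']*(s@s));K=np.array(f['K'])
    return np.array([K[0,0]*s[0]+K[0,2],K[1,1]*s[1]+K[1,2]])
def save(f,n):
    import pickle;pickle.dump(f,open(n,'wb'))
def load(n):
    import pickle;return pickle.load(open(n,'rb'))
E
python3 - <<'E'
from h import *
for n in ['scene','top','wrist']:
    f=cam(n,n+'0.png');save(f,n+'0.pkl');print(n,f['K'],f['k1'],f['position'],f['orientation'])
print(get_obs())
E
```

```text
pics
scene [[402.17471426   0.         322.91231408]
 [  0.         402.17471426 204.57536639]
 [  0.           0.           1.        ]] -0.09804958154659617 [-0.11659737 -0.82939341  0.59004376] [-2.02969501  0.01568256 -0.73163096]
top [[391.09897668   0.         320.26235252]
 [  0.         391.09897668 198.4499952 ]
 [  0.           0.           1.        ]] 0.025900972271247925 [ 0.4479393  -0.12978423  1.12646076] [-3.05577178  0.0209393  -1.55899392]
wrist [[292.88367491   0.         320.41464699]
 [  0.         292.88367491 197.52616841]
 [  0.           0.           1.        ]] 0.005630609895271949 [0.21702088 0.59116796 0.37281431] [2.85748904e+00 5.33113199e-04 1.10690042e+00]
{'time_s': 0.15, 'q': array([-1.14752119,  0.41784276, -0.01033181,  1.6139966 ,  0.00472062,
        1.11071391, -0.05300825]), 'joint_velocities': array([ 5.10713966e-04, -1.37159640e-03, -2.17587917e-03, -6.01065740e-04,
        1.52378495e-03,  1.19896995e-03,  3.11348817e-05]), 'joint_efforts': array([ 2.21805218e-03, -8.64741182e+01,  6.79441486e-01, -4.35050726e+01,
        1.91468128e-02,  5.86919850e-03,  3.02263652e-05]), 'position': array([0.28002886, 0.55849877, 0.25581668]), 'orientation': array([-3.14065938e+00,  8.48676490e-05,  2.67685231e+00]), 'force': array([ 0.50415593, -0.16071989,  0.36341373]), 'moment': array([ 0.03466032, -0.03590499,  0.03052287]), 'finger_force': 0.0, 'gripper_width': 0.0854611286022111}
```

View pics/top0.png

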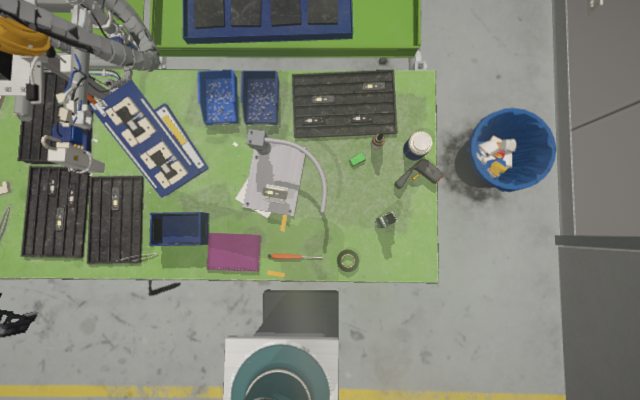

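View pics/scene0.png

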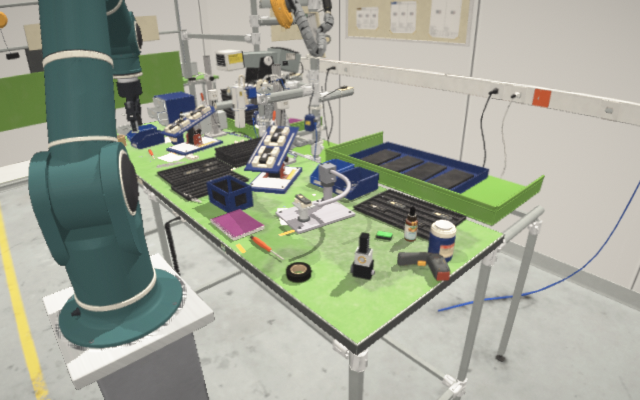

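The top view shows the column/clamp head at about (257,140), the rod curving right and down to a tip near (323,214), the carriage at (387,219), the tape roll at (347,260) and the driver at (295,257). In the scene view the carriage is at (364,262). I'll zoom in next.

Run:
```python
from h import *
f=load('top0.pkl');c=f['color'][120:280,230:430,::-1]
cv2.imwrite('pics/t1.png',cv2.resize(c,None,fx=3.75,fy=3.75,interpolation=cv2.INTER_CUBIC))
g=load('scene0.pkl');c=g['color'][150:290,260:460,::-1]
cv2.imwrite('pics/s1.png',cv2.resize(c,None,fx=4,fy=4,interpolation=cv2.INTER_CUBIC))
for uv,z in [((322,214),.125),((257,140),.139),((387,219),.05)]: print(onz(f,uv,z))
```

```text
[ 0.49393063 -0.11271934  0.125     ]
[0.68198912 0.05650138 0.139     ]
[ 0.4856412  -0.28962202  0.05      ]
```

View pics/t1.png

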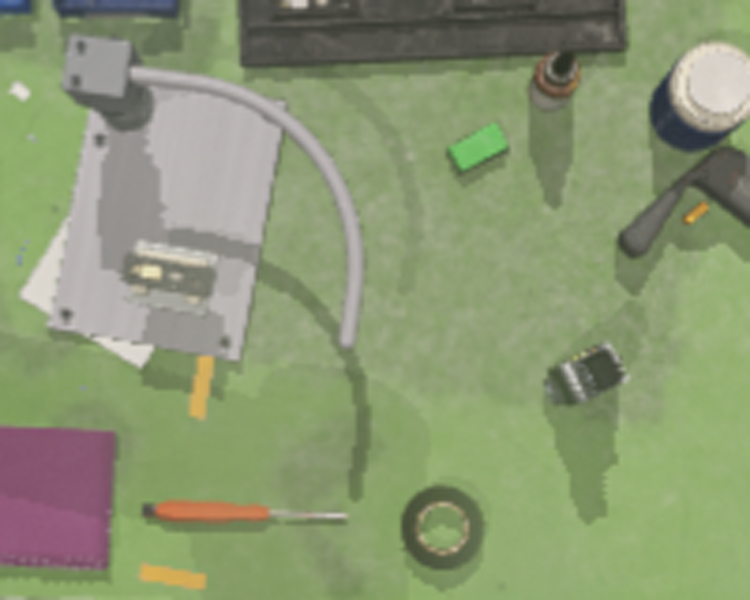

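View pics/s1.png

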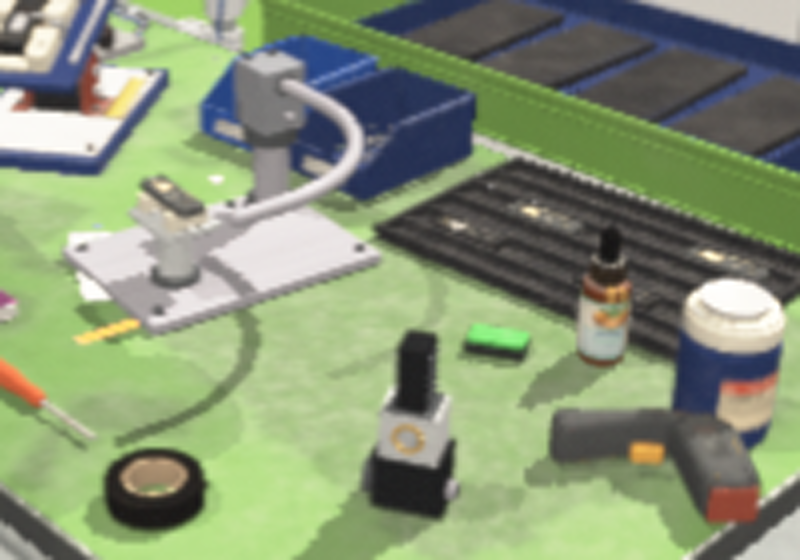

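The wrist view will tell which end the lens is on. I'll write a planning helper, then move over to the carriage.

```bash
cat >> h.py <<'E'
def plan(wps,p=None,yaw=None,dec=3):
    """wps: list of (x,y,z,yaw,nrows). prints rounded rows"""
    s=get_obs()
    if p is None: p=np.array(s['position']);yaw=s['orientation'][2]
    p=np.array(p,float);out=[]
    for x,y,z,w,n in wps:
        p0,y0=p.copy(),yaw
        for i in range(1,n+1):
            pt=p0+(np.array([x,y,z])-p0)*i/n;yt=y0+(w-y0)*i/n
            r=Rm([np.pi,0,yaw]).T@(pt-p)
            row=np.round([*(r/.08),-(yt-yaw)/.5],dec);out.append(row.tolist())
            p=p+Rm([np.pi,0,yaw])@row[:3]*.08;yaw=yaw-row[3]*.5
    for i in range(0,len(out),5): print(out[i:i+5])
    print('end',p.round(4),round(yaw,4))
def st():
    s=get_obs();print('t',round(s['time_s'],2),'p',np.round(s['position'],4),'rpy',np.round(s['orientation'],4),'q',np.round(s['q'],2),'F',np.round(s['force'],1),'w',round(s['gripper_width'],4),s['finger_force'])
E
python3 - <<'E'
from h import *
plan([(.42,.1,.28,1.3,9),(.40,-.2,.28,.3,6)],dec=2)
f=load('wrist0.pkl');s=get_obs();T=Rm(s['orientation'])
print((T.T@(f['position']-s['position'])).round(4),(T.T@Rm(f['orientation'])).round(3))
E
```

```text
[[-0.46, -0.48, -0.03, 0.31], [-0.53, -0.41, -0.04, 0.3], [-0.58, -0.32, -0.03, 0.31], [-0.63, -0.23, -0.03, 0.3], [-0.65, -0.13, -0.04, 0.31]]
[[-0.66, -0.03, -0.03, 0.31], [-0.67, 0.07, -0.04, 0.3], [-0.64, 0.17, -0.03, 0.31], [-0.61, 0.27, -0.03, 0.3], [-0.61, 0.13, -0.0, 0.33]]
[[-0.59, 0.22, -0.0, 0.34], [-0.53, 0.32, -0.0, 0.33], [-0.48, 0.41, -0.0, 0.34], [-0.4, 0.48, -0.0, 0.33], [-0.32, 0.54, -0.0, 0.33]]
end [ 0.4003 -0.2001  0.2798] 0.3019
[ 0.071   0.0009 -0.117 ] [[ 0.001 -0.96  -0.28 ]
 [ 1.     0.001  0.001]
 [-0.    -0.28   0.96 ]]
```

>>> servo_tool:
  plan:
    - [-0.46, -0.48, -0.03, 0.31]
    - [-0.53, -0.41, -0.04, 0.3]
    - [-0.58, -0.32, -0.03, 0.31]
    - [-0.63, -0.23, -0.03, 0.3]
    - [-0.65, -0.13, -0.04, 0.31]
  gripper: -1

```text
time_s: 0.78
position: [0.3582, 0.3021, 0.2699]
orientation: [-3.141, -0.0, 1.907]
force: [0.6, 1.0, -0.4]
gripper_width: 0.0855
finger_force: 0.0
```

>>> servo_tool:
  plan:
    - [-0.66, -0.03, -0.03, 0.31]
    - [-0.67, 0.07, -0.04, 0.3]
    - [-0.64, 0.17, -0.03, 0.31]
    - [-0.61, 0.27, -0.03, 0.3]
    - [-0.61, 0.13, 0, 0.33]

```text
time_s: 1.4
position: [0.4175, 0.0482, 0.2805]
orientation: [3.141, 0.0, 1.131]
force: [0.5, -0.5, 0.1]
gripper_width: 0.0852
finger_force: 0.0
```

>>> servo_tool:
  plan:
    - [-0.59, 0.22, 0, 0.34]
    - [-0.53, 0.32, 0, 0.33]
    - [-0.48, 0.41, 0, 0.34]
    - [-0.4, 0.48, 0, 0.33]
    - [-0.32, 0.54, 0, 0.33]

```text
time_s: 2.02
position: [0.4, -0.2014, 0.2805]
orientation: [-3.142, -0.001, 0.297]
force: [0.7, 0.8, 0.3]
gripper_width: 0.0856
finger_force: 0.0
```

Run:
```python
from h import *
st();f=cam('wrist','w1.png');save(f,'w1.pkl');st()
```

```text
t 2.02 p [ 0.4    -0.2014  0.2805] rpy [-3.1416e+00 -7.0000e-04  2.9670e-01] q [-0.37  0.08  0.81  2.02 -0.06  1.07 -0.8 ] F [0.7 0.8 0.3] w 0.0856 0.0
t 2.08 p [ 0.3989 -0.2069  0.2809] rpy [ 3.1395e+00 -7.0000e-04  2.8260e-01] q [-0.36  0.08  0.82  2.02 -0.06  1.07 -0.8 ] F [-5.4 -3.4  0.2] w 0.0854 0.0
```

View pics/w1.png

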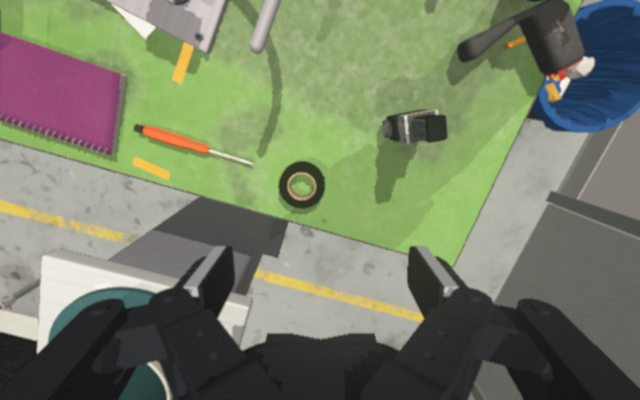

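The wrist view shows the rod tip at (258,48) and the carriage at (412,127), with something like the lens sticking out on the left at (386,128). I'll go closer for a measured view of both.

Run:
```python
from h import *
plan([(.47,-.2,.21,.15,3)],dec=2)
```

```text
[[0.29, 0.05, 0.3, 0.09], [0.3, 0.05, 0.29, 0.09], [0.29, 0.02, 0.3, 0.09]]
end [ 0.4697 -0.1997  0.2097] 0.1476
```

>>> servo_tool:
  plan:
    - [0.29, 0.05, 0.3, 0.09]
    - [0.3, 0.05, 0.29, 0.09]
    - [0.29, 0.02, 0.3, 0.09]
    - [0, 0, 0, 0]
    - [0, 0, 0, 0]

```text
time_s: 2.7
position: [0.4705, -0.1916, 0.2095]
orientation: [3.141, 0.0, 0.167]
force: [-0.6, 0.4, -0.1]
gripper_width: 0.0854
finger_force: 0.0
```

Run:
```python
from h import *
st();f=cam('wrist');save(f,'w2.pkl');st()
c=f['color'][:, :, ::-1]
cv2.imwrite('pics/w2.png',cv2.resize(c[0:300,140:540],None,fx=2,fy=2,interpolation=cv2.INTER_CUBIC))
```

```text
t 2.7 p [ 0.4705 -0.1916  0.2095] rpy [3.1413e+00 3.0000e-04 1.6690e-01] q [-0.32  0.34  0.78  1.97 -0.29  0.95 -0.8 ] F [-0.6  0.4 -0.1] w 0.0854 0.0
t 2.75 p [ 0.4706 -0.1916  0.2098] rpy [ 3.1414e+00 -7.0000e-04  1.6670e-01] q [-0.32  0.34  0.78  1.97 -0.29  0.95 -0.8 ] F [-0.2  0.4  0.5] w 0.0854 0.0
```

View pics/w2.png

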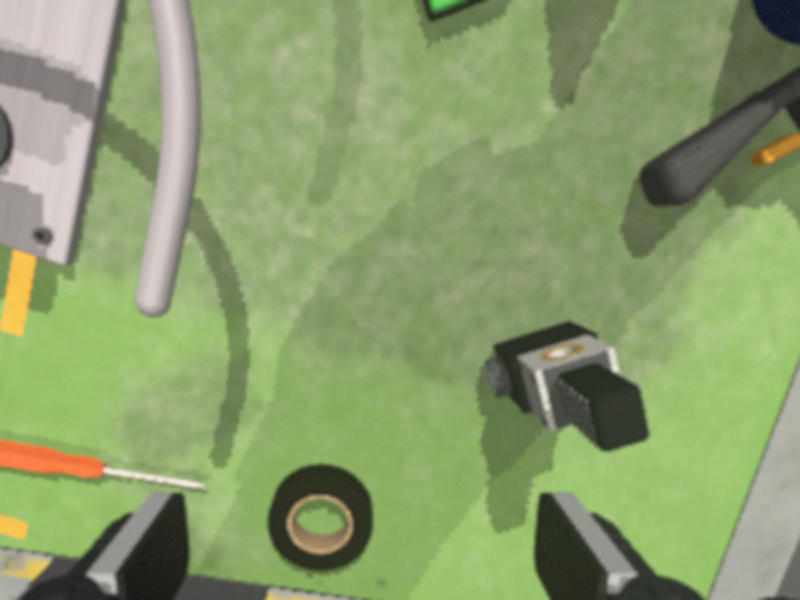

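The carriage is at crop (565,380): the lens-like stub on its left at (497,377), the brass bore face upward at (562,352) and the grip top at (625,418). The rod tip is at (153,313). I'll take one more view, lower and further forward, for parallax and to check the lens and pin hole.

Run:
```python
from h import *
plan([(.53,-.2,.155,.15,2)],dec=2)
```

```text
[[0.36, 0.11, 0.34, 0.02], [0.36, 0.11, 0.34, 0.01]]
end [ 0.5303 -0.1997  0.1554] 0.1517
```

>>> servo_tool:
  plan:
    - [0.36, 0.11, 0.34, 0.02]
    - [0.36, 0.11, 0.34, 0.01]
    - [0, 0, 0, 0]
    - [0, 0, 0, 0]

```text
time_s: 3.25
position: [0.5301, -0.1999, 0.1558]
orientation: [3.141, -0.001, 0.151]
force: [-0.6, 0.1, 0.1]
gripper_width: 0.0853
finger_force: 0.0
```

Run:
```python
from h import *
f=cam('wrist');save(f,'w3.pkl');st()
c=f['color'][:, :, ::-1]
# predicted carriage pix
u=proj(f,[.485,-.285,.06]);t=proj(f,[.494,-.113,.125]);print(u,t)
a=lambda p,w,h,s:cv2.resize(cv2.getRectSubPix(c.copy(),(w,h),tuple(map(float,p))),None,fx=s,fy=s,interpolation=cv2.INTER_CUBIC)
g=load('scene0.pkl')['color'][:,:,::-1]
L=a(u,130,150,4); 
r=cv2.resize(g[225:285,340:395],None,fx=5,fy=5,interpolation=cv2.INTER_CUBIC)[:300,:275]
full=cv2.resize(c,(275,172))
col=np.zeros((600,275,3),np.uint8);col[:300]=cv2.convertScaleAbs(r,alpha=1.8);col[310:482]=full
cv2.imwrite('pics/w3.png',np.hstack([cv2.convertScaleAbs(L,alpha=1.5),col]))
print('crop origin',u-[64.5,74.5])
```

```text
t 3.3 p [ 0.5302 -0.1997  0.156 ] rpy [ 3.1413e+00 -1.4000e-03  1.5130e-01] q [-0.23  0.52  0.7   1.87 -0.42  0.9  -0.75] F [-0.5 -0.6  0.1] w 0.0851 0.0
[415.51846255 276.4713574 ] [162.10302115 283.36814489]
crop origin [351.01846255 201.9713574 ]
```

View pics/w3.png

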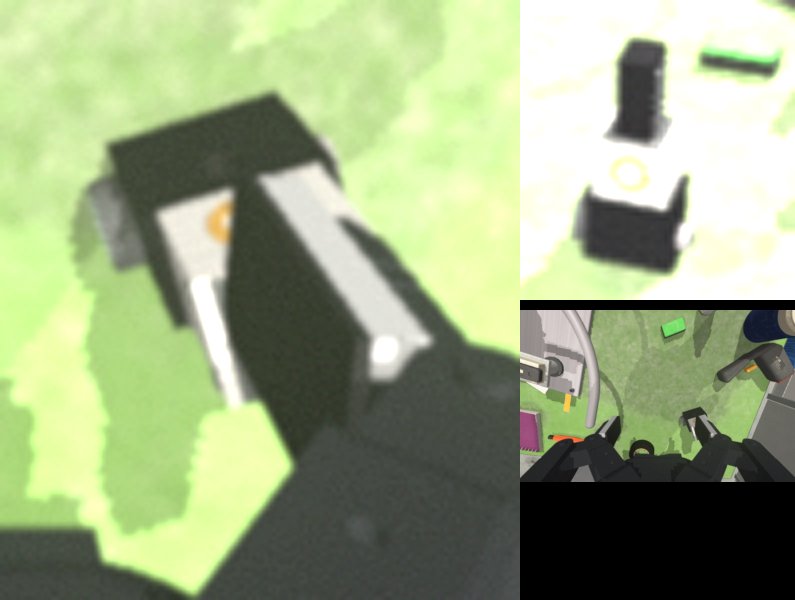

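The large lens is on the left at (118,220), the small connector on the right, and the bore and a faint pin hole (215,165) are on the face pointing up in the picture. So the carriage x points about +x in the world and the lens points left, as needed. Next I'll fit the poses.

```bash
cat > fit.py <<'E'
from h import *
from scipy.optimize import least_squares
w1,w2,w3,tp,sc=[load(n) for n in ['w1.pkl','w2.pkl','w3.pkl','top0.pkl','scene0.pkl']]
c3=lambda x,y:np.array([351.018+(x+.5)/4-.5,201.971+(y+.5)/4-.5])
c2=lambda x,y:np.array([140+(x+.5)/2-.5,(y+.5)/2-.5])
obs=[(w3,c3(107,147),(15,22,0)),(w3,c3(275,93),(15,-22,0)),
(w2,c2(640,383),(12,-10,114)),(w2,c2(648,435),(-12,-10,114)),(w2,c2(605,450),(-12,10,114)),(w2,c2(497,349),(15,22,0)),(w2,c2(570,322),(15,-22,0))]
def rc(p):
    A=Rm([0,0,p[2]]);return np.concatenate([proj(f,np.array([p[0],p[1],0])+A@np.array(l)/1e3)-uv for f,uv,l in obs])
s=least_squares(rc,[.485,-.285,.3],loss='soft_l1');print('carriage',s.x.round(4),rc(s.x).reshape(-1,2).round(1).tolist())
# rod: params tip x,y,z,yaw ; arc length s from tip
def rod(p,s):
    if s<=.04: l=[s,0]
    elif s<=.04+.13*np.pi/2: a=(s-.04)/.13;l=[.04+.13*np.sin(a),.13-.13*np.cos(a)]
    else: l=[.17,.13+s-.04-.13*np.pi/2]
    c,n=np.cos(p[3]),np.sin(p[3]);return np.array([p[0]+c*l[0]-n*l[1],p[1]+n*l[0]+c*l[1],p[2]])
def meas(f,p,s,half=18):
    a,b=proj(f,rod(p,s-.002)),proj(f,rod(p,s+.002));m=(a+b)/2;t=(b-a)/np.linalg.norm(b-a);n=np.array([-t[1],t[0]])
    d=np.arange(-half,half+.01,.25);pts=(m+d[:,None]*n).astype(np.float32)
    if (pts<1).any() or (pts[:,0]>638).any() or (pts[:,1]>398).any(): return None
    v=cv2.remap(f['color'],pts[None,:,0],pts[None,:,1],cv2.INTER_LINEAR)[0].astype(float)
    g=v[:,1]-.5*(v[:,0]+v[:,2]); bri=v.sum(1)
    depth=(Rm(f['orientation']).T@(rod(p,s)-f['position']))[2];w=.012/depth*f['K'][0,0]
    ok=(g<12)&(bri>330)
    # run nearest the centre
    best=None;i=0
    while i<len(ok):
        if ok[i]:
            j=i
            while j+1<len(ok) and ok[j+1]: j+=1
            c=(d[i]+d[j])/2;W=d[j]-d[i]+.25
            if abs(W-w)<max(.25*w,1.2) and i>0 and j<len(ok)-1 and (best is None or abs(c)<abs(best)): best=c
            i=j
        i+=1
    return None if best is None else (m,n,m+best*n)
tips=[(w2,c2(152,316)),]
def fit(p,views,half,use=1):
    for it in range(6):
        M=[]
        for f in views:
            for s in np.arange(.006,.28,.008):
                r=meas(f,p,s,half)
                if r: M.append((f,s,r[1],r[2]))
        def res(q):
            e=[n@(proj(f,rod(q,s))-c) for f,s,n,c in M]
            for f,uv in tips:
                a=proj(f,rod(q,0)); b=proj(f,rod(q,.01));t=(b-a)/np.linalg.norm(b-a);e.append(2*t@(a-uv))
            return np.array(e)
        p=least_squares(res,p,loss='soft_l1').x; half=max(8,half-3)
    e=res(p);print('rod',p.round(4),'n',[sum(m[0] is f for m in M) for f in views],'rms',[round(float(np.sqrt(np.mean([x*x for x,m in zip(e,M) if m[0] is f]))),2) for f in views if any(m[0] is f for m in M)])
    return p
if __name__=='__main__':
    p0=np.array([.494,-.113,.125,-.15])
    for V in [[w1,w2,w3],[w2,w3],[w2,w3,sc],[w1,w2,w3,tp,sc]]: fit(p0,V,16)
E
python3 fit.py
```

```text
carriage [ 0.4869 -0.2897  0.5069] [[-0.5, -0.4], [-0.2, -1.1], [1.3, 0.4], [3.7, 2.7], [-0.2, 3.2], [-2.2, -2.0], [-0.8, -1.4]]
rod [ 0.5105 -0.1271  0.1786 -0.1324] n [1, 0, 0] rms [0.0]
rod [ 0.4991 -0.1115  0.1236 -0.1224] n [0, 0] rms []
rod [ 0.4991 -0.1027  0.1205 -0.1729] n [0, 0, 14] rms [0.12]
rod [ 0.4993 -0.112   0.1249 -0.115 ] n [5, 0, 0, 22, 15] rms [0.23, 0.2, 0.13]
```

```bash
python3 - <<'E'
from fit import *
p0=np.array([.4993,-.112,.1249,-.115])
for f in (w2,w3):
  for s in (.01,.06):
    m=proj(f,rod(p0,s));x=int(m[0]);y=int(m[1]);v=f['color'][y,x-30:x+31:5].astype(int);print(m.round(1),v.tolist())
E
sed -i 's/half=max(8,half-3)/half=max(hm,half-4)/; s/def fit(p,views,half,use=1)/def fit(p,views,half,hm=8)/' fit.py
python3 - <<'E'
from fit import *
p0=np.array([.4993,-.112,.1249,-.115])
for V in [[w2,w3],[w1,w2,w3],[w1,w2,w3,tp,sc]]: fit(p0,V,34,24)
E
```

```text
carriage [ 0.4869 -0.2897  0.5069] [[-0.5, -0.4], [-0.2, -1.1], [1.3, 0.4], [3.7, 2.7], [-0.2, 3.2], [-2.2, -2.0], [-0.8, -1.4]]
[217.  143.4] [[159, 196, 114], [159, 195, 116], [154, 190, 111], [159, 190, 118], [164, 186, 131], [204, 195, 194], [211, 203, 199], [162, 156, 153], [138, 154, 111], [158, 180, 124], [159, 181, 123], [154, 176, 120], [150, 167, 121]]
[229.1  66.1] [[104, 120, 82], [109, 125, 87], [137, 161, 107], [146, 172, 112], [150, 170, 121], [198, 189, 186], [214, 206, 205], [176, 168, 165], [118, 121, 105], [158, 176, 126], [144, 169, 110], [150, 172, 118], [147, 170, 116]]
[162.6 259.6] [[152, 195, 102], [154, 199, 106], [157, 200, 111], [158, 202, 112], [163, 176, 140], [187, 178, 177], [188, 180, 178], [166, 158, 157], [126, 121, 119], [163, 193, 124], [166, 199, 126], [156, 191, 113], [156, 189, 117]]
[171.4 174.2] [[98, 94, 92], [130, 151, 103], [153, 173, 120], [158, 177, 127], [179, 178, 164], [214, 204, 202], [194, 187, 184], [178, 170, 168], [142, 136, 135], [123, 133, 105], [169, 184, 138], [160, 177, 128], [122, 140, 95]]
carriage [ 0.4869 -0.2897  0.5069] [[-0.5, -0.4], [-0.2, -1.1], [1.3, 0.4], [3.7, 2.7], [-0.2, 3.2], [-2.2, -2.0], [-0.8, -1.4]]
rod [ 0.4992 -0.1115  0.1239 -0.1233] n [12, 11] rms [0.13, 0.09]
rod [ 0.4991 -0.1114  0.1237 -0.1242] n [4, 12, 11] rms [0.19, 0.15, 0.08]
rod [ 0.4992 -0.1116  0.1241 -0.1229] n [4, 11, 11, 22, 17] rms [0.29, 0.1, 0.14, 0.28, 7.21]
```

Run:
```python
from fit import *
import fit
# direct z-plane readings
P=[onz(w3,c3(107,147),0),onz(w3,c3(275,93),0),onz(w2,c2(497,349),0),onz(w2,c2(570,322),0),onz(w2,c2(640,383),.114),onz(w2,c2(648,435),.114),onz(w2,c2(605,450),.114)]
for p in P: print(p[:2].round(4))
def over(f,q,org,s,sz):
    c=cv2.warpAffine(f['color'][:,:,::-1].copy(),np.float32([[s,0,-org[0]*s],[0,s,-org[1]*s]]),sz,flags=cv2.INTER_CUBIC)
    c=cv2.convertScaleAbs(c,alpha=1.4);A=Rm([0,0,q[2]])
    for hx,hy,z0,z1 in [(15,22,0,40),(15,18,40,70),(12,10,70,114)]:
        for z in (z0,z1):
            pts=[(proj(f,np.array([q[0],q[1],0])+A@np.array([a*hx,b*hy,z])/1e3)-org)*s for a,b in [(1,1),(1,-1),(-1,-1),(-1,1)]]
            cv2.polylines(c,[np.int32(pts)],True,(0,0,255) if z0!=70 else (255,0,255),1)
    return c
q=s.x
cv2.imwrite('pics/ov.png',np.hstack([over(w2,q,np.array([375,150]),4,(400,360)),over(w3,q,np.array([351,200]),4,(400,360))]))
```

```text
carriage [ 0.4869 -0.2897  0.5069] [[-0.5, -0.4], [-0.2, -1.1], [1.3, 0.4], [3.7, 2.7], [-0.2, 3.2], [-2.2, -2.0], [-0.8, -1.4]]
[ 0.489  -0.2638]
[ 0.5096 -0.3021]
[ 0.4875 -0.2662]
[ 0.5093 -0.3029]
[ 0.5024 -0.2916]
[ 0.4829 -0.3008]
[ 0.4742 -0.2862]
```

View pics/ov.png

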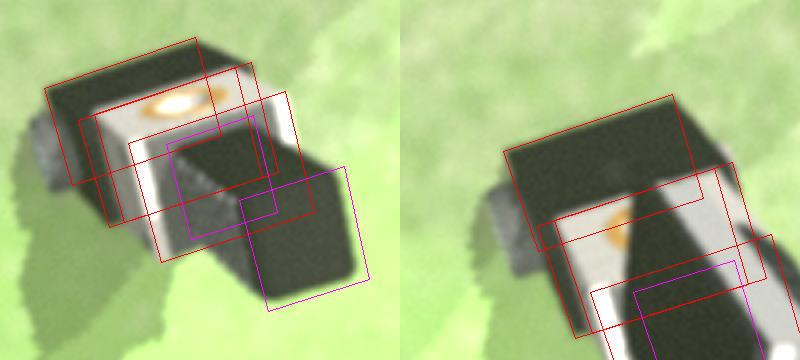

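Run:
```python
from h import *
plan([(.53,-.2,.2,.15,1),(.4865,-.2898,.2,.49,2),(.4865,-.2898,.2,.49,2),(.4865,-.2898,.1,.49,4)],dec=3)
```

```text
[[-0.003, 0.003, -0.55, 0.003], [-0.353, 0.514, -0.0, -0.34], [-0.435, 0.448, -0.0, -0.34], [0.0, -0.0, -0.0, -0.0], [0.0, -0.0, -0.0, -0.0]]
[[0.0, -0.0, 0.312, -0.0], [0.0, -0.0, 0.313, -0.0], [0.0, -0.0, 0.312, -0.0], [0.0, -0.0, 0.313, -0.0]]
end [ 0.4865 -0.2898  0.1   ] 0.4898
```

>>> servo_tool:
  plan:
    - [0, 0, -0.55, 0]
    - [-0.353, 0.514, 0, -0.34]
    - [-0.435, 0.448, 0, -0.34]
    - [0, 0, 0, 0]
    - [0, 0, 0, 0]

```text
time_s: 3.92
position: [0.4873, -0.289, 0.1996]
orientation: [3.141, -0.001, 0.49]
force: [0.5, 0.5, -0.4]
gripper_width: 0.0857
finger_force: 0.0
```

>>> servo_tool:
  plan:
    - [0, 0, 0.31, 0]
    - [0, 0, 0.31, 0]
    - [0, 0, 0.31, 0]
    - [0, 0, 0.31, 0]
    - [0, 0, 0, 0]

```text
time_s: 4.55
position: [0.4872, -0.2877, 0.0986]
orientation: [-3.14, 0.001, 0.493]
force: [-0.3, 0.6, 1.0]
gripper_width: 0.0855
finger_force: 0.0
```

Run:
```python
from h import *
st();plan([(.4865,-.2898,.1,.49,1)])
```

```text
t 4.55 p [ 0.4872 -0.2877  0.0986] rpy [-3.1397e+00  1.4000e-03  4.9250e-01] q [ 0.03  0.59  0.59  1.9  -0.44  0.79 -0.22] F [-0.3  0.6  1. ] w 0.0855 0.0
[[-0.02, 0.019, -0.017, 0.005]]
end [ 0.4865 -0.2898  0.1   ] 0.49
```

>>> servo_tool:
  plan:
    - [-0.01, 0.02, -0.02, 0]
    - [0, 0, 0, 0]
    - [0, 0, 0, 0]
    - [0, 0, 0, 0]
    - [0, 0, 0, 0]
  gripper: 1

```text
time_s: 5.18
position: [0.4876, -0.2911, 0.1015]
orientation: [3.141, -0.001, 0.492]
force: [-1.0, 1.9, 7.4]
gripper_width: 0.0194
finger_force: 59.7
```

>>> servo_tool:
  plan:
    - [0, 0, 0, 0]
    - [0, 0, 0, 0]
    - [0, 0, -0.1, 0]
    - [0, 0, -0.1, 0]
    - [0, 0, 0, 0]

```text
time_s: 5.8
position: [0.4876, -0.2913, 0.1179]
orientation: [3.141, -0.001, 0.492]
force: [0.7, -0.3, -2.3]
gripper_width: 0.0194
finger_force: 58.8
```

Run:
```python
from h import *
st();f=cam('wrist');save(f,'w4.pkl');st()
print(get_obs()['moment'])
```

```text
t 5.8 p [ 0.4876 -0.2913  0.1179] rpy [ 3.1407e+00 -6.0000e-04  4.9180e-01] q [ 0.02  0.56  0.6   1.89 -0.42  0.83 -0.23] F [ 0.7 -0.3 -2.3] w 0.0194 58.83147954940796
t 5.85 p [ 0.4875 -0.2911  0.1174] rpy [ 3.1412e+00 -4.0000e-04  4.9190e-01] q [ 0.02  0.56  0.6   1.89 -0.42  0.82 -0.23] F [ 0.8  0.3 -2.5] w 0.0191 58.832919001579285
[-0.02339954  0.00912248 -0.01887068]
```

Run:
```python
from h import *
plan([(.455,-.25,.1715,.3,3),(.4495,-.1054,.1715,-.123,5),(.4495,-.1054,.1715,-.123,2)])
```

```text
[[-0.038, -0.215, -0.225, 0.128], [-0.053, -0.212, -0.225, 0.128], [-0.065, -0.208, -0.226, 0.128], [0.094, -0.349, 0.0, 0.169], [0.063, -0.356, 0.0, 0.169]]
[[0.034, -0.361, 0.0, 0.169], [0.003, -0.361, 0.0, 0.17], [-0.028, -0.361, 0.0, 0.169], [0.0, -0.0, 0.0, -0.0], [0.0, -0.0, 0.0, -0.0]]
end [ 0.4495 -0.1054  0.1715] -0.1231
```

>>> servo_tool:
  plan:
    - [-0.038, -0.215, -0.225, 0.128]
    - [-0.053, -0.212, -0.225, 0.128]
    - [-0.065, -0.208, -0.226, 0.128]
    - [0.094, -0.349, 0, 0.169]
    - [0.063, -0.356, 0, 0.169]

```text
time_s: 6.48
position: [0.4524, -0.1914, 0.1712]
orientation: [-3.141, -0.0, 0.128]
force: [-0.3, 0.1, -2.9]
gripper_width: 0.0193
finger_force: 59.3
```

>>> servo_tool:
  plan:
    - [0.034, -0.361, 0, 0.169]
    - [0.003, -0.361, 0, 0.17]
    - [-0.028, -0.361, 0, 0.169]
    - [0, 0, 0, 0]
    - [0, 0, 0, 0]

```text
time_s: 7.1
position: [0.4494, -0.1058, 0.1712]
orientation: [3.141, -0.0, -0.122]
force: [-0.0, -0.6, -2.8]
gripper_width: 0.0193
finger_force: 59.4
```

Run:
```python
from fit import *
st();w5=cam('wrist');save(w5,'w5.pkl');o=get_obs();st()
T=Rm([np.pi,0,o['orientation'][2]]);P=np.array(o['position'])
rp=np.array([.4992,-.1115,.124,-.123])
b=proj(w5,P+T@[.015,0,.0475]);t=proj(w5,rod(rp,0));print('pred bore',b,'tip',t)
fit(rp,[w5],34,24)
v=w5['color'].astype(int);x,y=map(int,b);sub=v[y-40:y+41,x-50:x+51]
m=(sub[...,0]-sub[...,2]>50)&(sub[...,0]-sub[...,1]>15);ys,xs=np.nonzero(m);print(m.sum(),xs.mean()+x-50,ys.mean()+y-40,xs.min()+x-50,xs.max()+x-50,ys.min()+y-40,ys.max()+y-40)
c=w5['color'][:,:,::-1];ox,oy=int(b[0])-80,int(b[1])-100
cr=cv2.resize(c[oy:oy+150,ox:ox+160],None,fx=4,fy=4,interpolation=cv2.INTER_CUBIC);cv2.imwrite('pics/w5.png',cv2.convertScaleAbs(cr,alpha=1.4));print('org',ox,oy)
```

```text
carriage [ 0.4869 -0.2897  0.5069] [[-0.5, -0.4], [-0.2, -1.1], [1.3, 0.4], [3.7, 2.7], [-0.2, 3.2], [-2.2, -2.0], [-0.8, -1.4]]
t 7.1 p [ 0.4494 -0.1058  0.1712] rpy [ 3.1413e+00 -2.0000e-04 -1.2230e-01] q [-0.56  0.33  0.85  2.11 -0.33  0.84 -1.21] F [-0.  -0.6 -2.8] w 0.0193 59.39075767993927
t 7.15 p [ 0.4493 -0.1061  0.1712] rpy [ 3.1413e+00 -2.0000e-04 -1.2320e-01] q [-0.56  0.33  0.85  2.11 -0.33  0.84 -1.21] F [-0.  -0.3 -2.5] w 0.0194 59.39096510410309
pred bore [322.39464818 211.2762509 ] tip [321.18875418 151.81047712]
rod [ 0.4989 -0.1111  0.1224 -0.125 ] n [9] rms [0.11]
199 320.0251256281407 212.33668341708542 303 337 207 218
org 242 111
```

View pics/w5.png

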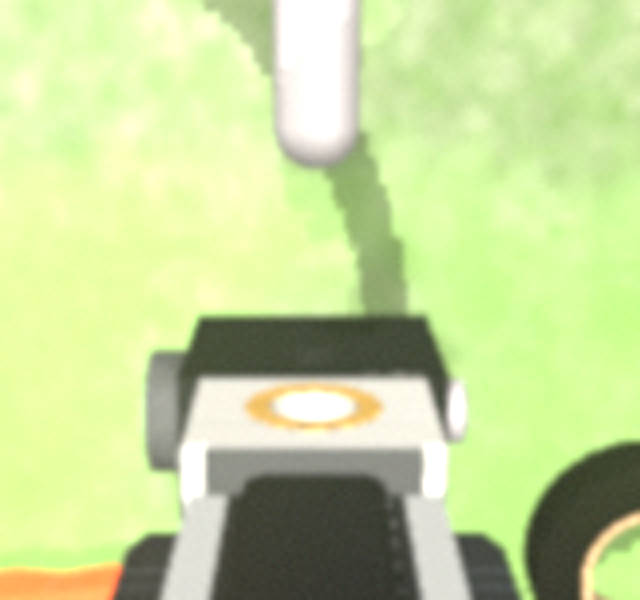

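The view shows the bore centre at crop (314,408) and the rod tip straight ahead at (317,150), parallel to the tool. I need about 0.5 mm to the right, then to advance and feel for contact.

>>> servo_tool:
  plan:
    - [0.1, 0.006, 0, 0]
    - [0.1, 0, 0, 0]
    - [0.1, 0, 0, 0]
    - [0.07, 0, 0, 0]
    - [0, 0, 0, 0]

```text
time_s: 7.78
position: [0.4789, -0.1097, 0.1711]
orientation: [3.141, 0.0, -0.123]
force: [0.5, 0.3, -3.1]
gripper_width: 0.0193
finger_force: 59.6
```

>>> servo_tool:
  plan:
    - [0.02, 0, 0, 0]
    - [0.02, 0, 0, 0]
    - [0.02, 0, 0, 0]
    - [0.02, 0, 0, 0]
    - [0.02, 0, 0, 0]

```text
time_s: 8.4
position: [0.4867, -0.1105, 0.1712]
orientation: [3.141, -0.0, -0.123]
force: [-0.5, -0.2, -2.2]
gripper_width: 0.0192
finger_force: 59.6
```

Run:
```python
from fit import *
st();w6=cam('wrist');save(w6,'w6.pkl');st();print(get_obs()['moment'])
fit(np.array([.499,-.111,.124,-.123]),[w6],34,24)
```

```text
carriage [ 0.4869 -0.2897  0.5069] [[-0.5, -0.4], [-0.2, -1.1], [1.3, 0.4], [3.7, 2.7], [-0.2, 3.2], [-2.2, -2.0], [-0.8, -1.4]]
t 8.4 p [ 0.4867 -0.1105  0.1712] rpy [ 3.1415 -0.     -0.1232] q [-0.51  0.4   0.82  2.02 -0.38  0.87 -1.18] F [-0.5 -0.2 -2.2] w 0.0192 59.58614408969879
t 8.45 p [ 0.4869 -0.1105  0.1712] rpy [ 3.1414e+00 -1.0000e-04 -1.2320e-01] q [-0.51  0.4   0.82  2.02 -0.38  0.87 -1.18] F [-0.4  0.7 -2.7] w 0.0191 59.58790361881256
[-0.01921706 -0.02215905 -0.02787684]
rod [ 0.4988 -0.1111  0.1221 -0.1245] n [13] rms [0.1]
```

>>> servo_tool:
  plan:
    - [0.02, 0, 0, 0]
    - [0.02, 0, 0, 0]
    - [0, 0, 0, 0]

```text
time_s: 8.82
position: [0.4899, -0.111, 0.1711]
orientation: [3.141, 0.0, -0.123]
force: [0.4, 0.9, -4.5]
gripper_width: 0.0196
finger_force: 59.6
```

>>> servo_tool:
  plan:
    - [0.02, 0, 0, 0]
    - [0.02, 0, 0, 0]
    - [0.02, 0, 0, 0]
    - [0, 0, 0, 0]

```text
time_s: 9.32
position: [0.4946, -0.1115, 0.1711]
orientation: [3.141, -0.0, -0.123]
force: [-0.1, 0.3, -6.1]
gripper_width: 0.0195
finger_force: 59.4
```

Run:
```python
from h import *
st();print(get_obs()['moment'].round(3))
```

```text
t 9.32 p [ 0.4946 -0.1115  0.1711] rpy [ 3.1414 -0.     -0.1232] q [-0.5   0.41  0.81  2.   -0.39  0.88 -1.17] F [-0.1  0.3 -6.1] w 0.0195 59.35689926147461
[-0.143 -0.097  0.004]
```

>>> servo_tool:
  plan:
    - [0, 0, 0.012, 0]
    - [0, 0, 0, 0]

```text
time_s: 9.57
position: [0.4946, -0.1115, 0.1703]
orientation: [3.142, -0.0, -0.123]
force: [-0.3, 0.2, -2.7]
gripper_width: 0.0194
finger_force: 59.3
```

>>> servo_tool:
  plan:
    - [0, 0, 0.006, 0]
    - [0, 0, 0, 0]

```text
time_s: 9.82
position: [0.4946, -0.1115, 0.1698]
orientation: [3.142, -0.0, -0.123]
force: [-0.2, -0.1, -3.0]
gripper_width: 0.0194
finger_force: 59.3
```

>>> servo_tool:
  plan:
    - [0.025, 0, 0, 0]
    - [0.025, 0, 0, 0]
    - [0, 0, 0, 0]

```text
time_s: 10.2
position: [0.4987, -0.112, 0.1697]
orientation: [3.141, -0.0, -0.123]
force: [0.1, 0.7, -3.1]
gripper_width: 0.019
finger_force: 59.4
```

```bash
cat > path.py <<'E'
from h import *
from fit import rod
import json,sys
def pose(p,s):
    """bore centre + heading at s: line best fitting the rod over s±15 mm"""
    S=np.linspace(s-.015,s+.015,31);Q=np.array([rod(p,max(x,0))[:2] for x in S if x>=0])
    th=np.arctan2(*(Q[-1]-Q[0])[::-1]);n=np.array([-np.sin(th),np.cos(th)]);c=rod(p,s)[:2] if s>=0 else rod(p,0)[:2]+s*np.array([np.cos(p[3]),np.sin(p[3])])
    e=(Q-c)@n;return c+n*(e.max()+e.min())/2,th
def steps(p,s0,s1,n,z,din=0,dx=0,p0=None,yaw0=None):
    # din: shift inward (left of heading)
    w=[]
    for s in np.linspace(s0,s1,n+1)[1:]:
        c,th=pose(p,s);c=c+din*np.array([-np.sin(th),np.cos(th)])+dx*np.array([np.cos(th),np.sin(th)]);w.append((c[0],c[1],z,th,1))
    plan(w,p0,yaw0)
def where(p):
    o=get_obs();P=o['position'];S=np.arange(-.02,.29,.0005)
    C=[pose(p,s) for s in S];i=np.argmin([np.hypot(*(c[0]-P[:2])) for c in C]);c,th=C[i]
    n=np.array([-np.sin(th),np.cos(th)]);A=Rm([0,0,th]).T
    print('s',round(S[i],4),'lat(in) mm',round(1e3*n@(P[:2]-c),2),'dyaw',round(o['orientation'][2]-th,4),'z',round(P[2],4),'F(along,in,z)',(A@o['force']).round(1),'M',(A@o['moment']).round(2));return S[i]
E
sed -i 's/^s=least/if __name__=="__main__":\n  s=least/' fit.py
python3 - <<'E'
from path import *
p=np.array([.4989,-.1122,0,-.124]);st();s=where(p);steps(p,s,.024,5,.1697)
E
```

```text
t 10.2 p [ 0.4987 -0.112   0.1697] rpy [ 3.1414 -0.     -0.1231] q [-0.49  0.42  0.8   2.   -0.39  0.88 -1.17] F [ 0.1  0.7 -3.1] w 0.019 59.39639747142792Traceback (most recent call last):
  File "<stdin>", line 2, in <module>
  File "path.py", line 17, in where
    C=[pose(p,s) for s in S];i=np.argmin([np.hypot(*(c[0]-P[:2])) for c in C]);c,th=C[i]
       ~~~~^^^^^
  File "path.py", line 7, in pose
    th=np.arctan2(*(Q[-1]-Q[0])[::-1]);n=np.array([-np.sin(th),np.cos(th)]);c=rod(p,s)[:2] if s>=0 else rod(p,0)[:2]+s*np.array([np.cos(p[3]),np.sin(p[3])])
                    ~^^^^
IndexError: index -1 is out of bounds for axis 0 with size 0
```

```bash
sed -i 's/np.arange(-.02,.29/np.arange(-.012,.2755/' path.py
python3 - <<'E'
from path import *
p=np.array([.4989,-.1122,0,-.124]);s=where(p);steps(p,s,.024,5,.1697)
E
```

```text
s 0.0 lat(in) mm 0.16 dyaw 0.0009 z 0.1697 F(along,in,z) [ 0.   0.7 -3.1] M [-0.01 -0.01  0.05]
[[0.063, 0.002, 0.001, 0.002], [0.06, 0.0, -0.0, -0.0], [0.06, 0.0, -0.0, -0.0], [0.06, 0.0, -0.0, -0.0], [0.06, 0.0, -0.0, -0.0]]
end [ 0.5227 -0.1152  0.1697] -0.1241
```

>>> servo_tool:
  plan:
    - [0.06, 0, 0, 0.001]
    - [0.06, 0, 0, 0]
    - [0.06, 0, 0, 0]
    - [0, 0, 0, 0]

```text
time_s: 10.7
position: [0.5131, -0.1139, 0.1697]
orientation: [3.141, -0.0, -0.124]
force: [1.2, -0.4, -2.5]
gripper_width: 0.0195
finger_force: 59.5
```

>>> servo_tool:
  plan:
    - [0.06, 0, 0, 0]
    - [0.06, 0, 0, 0]
    - [0, 0, 0, 0]

```text
time_s: 11.08
position: [0.5227, -0.115, 0.1697]
orientation: [3.141, -0.0, -0.124]
force: [-0.8, 0.8, -2.8]
gripper_width: 0.0192
finger_force: 59.5
```

Run:
```python
from path import *
p=np.array([.4989,-.1122,0,-.124]);s=where(p);steps(p,s,s+.02,5,.1697)
```

```text
s 0.024 lat(in) mm 0.17 dyaw 0.0004 z 0.1697 F(along,in,z) [-0.8  0.7 -2.8] M [0.02 0.02 0.02]
[[0.051, 0.002, 0.0, -0.001], [0.05, -0.0, 0.0, -0.011], [0.05, -0.0, 0.0, -0.018], [0.05, -0.001, 0.0, -0.027], [0.05, -0.001, 0.0, -0.035]]
end [ 0.5426 -0.1173  0.1697] -0.0776
```

>>> servo_tool:
  plan:
    - [0.05, 0, 0, -0.001]
    - [0.05, 0, 0, -0.011]
    - [0.05, 0, 0, -0.018]
    - [0.05, -0.001, 0, -0.027]
    - [0.05, -0.001, 0, -0.035]

```text
time_s: 11.7
position: [0.5425, -0.1171, 0.1698]
orientation: [3.141, -0.0, -0.077]
force: [0.6, -0.1, -2.6]
gripper_width: 0.0193
finger_force: 59.5
```

Run:
```python
from path import *
p=np.array([.4989,-.1122,0,-.124]);s=where(p);steps(p,s,s+.02,5,.1697)
```

```text
s 0.044 lat(in) mm 0.18 dyaw 0.0012 z 0.1698 F(along,in,z) [ 0.6 -0.1 -2.6] M [ 0.01 -0.06 -0.01]
[[0.051, 0.001, 0.001, -0.041], [0.05, -0.001, -0.0, -0.051], [0.05, -0.0, -0.0, -0.059], [0.05, -0.001, -0.0, -0.062], [0.049, -0.001, -0.0, -0.061]]
end [ 0.5625 -0.1175  0.1697] 0.0605
```

>>> servo_tool:
  plan:
    - [0.05, 0, 0, -0.043]
    - [0.05, -0.001, 0, -0.051]
    - [0.05, 0, 0, -0.059]
    - [0.05, -0.001, 0, -0.062]
    - [0.049, -0.001, 0, -0.061]

```text
time_s: 12.32
position: [0.5624, -0.1173, 0.1698]
orientation: [3.142, -0.0, 0.062]
force: [-0.6, -0.2, -2.4]
gripper_width: 0.0196
finger_force: 59.5
```

Run:
```python
from path import *
p=np.array([.4989,-.1122,0,-.124]);s=where(p);steps(p,s,s+.025,5,.1697)
```

```text
s 0.064 lat(in) mm 0.15 dyaw 0.0018 z 0.1698 F(along,in,z) [-0.6 -0.1 -2.4] M [ 0.05 -0.01  0.04]
[[0.064, 0.001, 0.001, -0.073], [0.062, -0.001, -0.0, -0.077], [0.062, -0.002, -0.0, -0.077], [0.062, -0.001, -0.0, -0.077], [0.063, -0.001, -0.0, -0.077]]
end [ 0.5871 -0.1136  0.1697] 0.2529
```

>>> servo_tool:
  plan:
    - [0.063, 0, 0, -0.075]
    - [0.062, -0.001, 0, -0.077]
    - [0.062, -0.002, 0, -0.077]
    - [0.062, -0.001, 0, -0.077]
    - [0.063, -0.001, 0, -0.077]

```text
time_s: 12.95
position: [0.5871, -0.1135, 0.1697]
orientation: [3.141, 0.0, 0.254]
force: [0.2, 0.9, -3.5]
gripper_width: 0.0191
finger_force: 59.5
```

Run:
```python
from path import *
p=np.array([.4989,-.1122,0,-.124]);s=where(p);steps(p,s,s+.025,5,.1697)
```

```text
s 0.089 lat(in) mm 0.08 dyaw 0.0015 z 0.1697 F(along,in,z) [ 0.4  0.8 -3.5] M [-0.05 -0.04 -0.02]
[[0.062, -0.0, 0.0, -0.074], [0.062, -0.001, 0.0, -0.077], [0.063, -0.001, 0.0, -0.077], [0.062, -0.002, 0.0, -0.077], [0.062, -0.001, 0.0, -0.077]]
end [ 0.6105 -0.1051  0.1697] 0.4454
```

>>> servo_tool:
  plan:
    - [0.062, -0.001, 0, -0.075]
    - [0.062, -0.001, 0, -0.077]
    - [0.062, -0.001, 0, -0.077]
    - [0.062, -0.002, 0, -0.077]
    - [0.062, -0.001, 0, -0.077]

```text
time_s: 13.58
position: [0.6103, -0.105, 0.1698]
orientation: [3.142, 0.0, 0.446]
force: [0.4, -0.0, -3.3]
gripper_width: 0.0196
finger_force: 59.5
```

Run:
```python
from path import *
p=np.array([.4989,-.1122,0,-.124]);s=where(p);steps(p,s,s+.025,5,.1697)
```

```text
s 0.114 lat(in) mm 0.14 dyaw 0.0006 z 0.1698 F(along,in,z) [ 0.3 -0.2 -3.3] M [-0.06  0.01  0.04]
[[0.063, 0.001, 0.001, -0.076], [0.063, -0.002, -0.0, -0.077], [0.062, -0.001, -0.0, -0.077], [0.062, -0.001, -0.0, -0.076], [0.062, -0.001, -0.0, -0.077]]
end [ 0.6318 -0.0923  0.1697] 0.6373
```

>>> servo_tool:
  plan:
    - [0.062, 0, 0, -0.076]
    - [0.062, -0.002, 0, -0.077]
    - [0.062, -0.001, 0, -0.077]
    - [0.062, -0.001, 0, -0.076]
    - [0.062, -0.001, 0, -0.077]

```text
time_s: 14.2
position: [0.6316, -0.0923, 0.1698]
orientation: [3.142, 0.0, 0.637]
force: [-0.3, -0.4, -2.6]
gripper_width: 0.0193
finger_force: 59.5
```

Run:
```python
from path import *
p=np.array([.4989,-.1122,0,-.124]);s=where(p);steps(p,s,s+.025,5,.1697)
```

```text
s 0.139 lat(in) mm 0.06 dyaw -0.0002 z 0.1698 F(along,in,z) [-0.5 -0.1 -2.6] M [-0.01  0.04  0.04]
[[0.065, -0.0, 0.001, -0.077], [0.062, -0.002, -0.0, -0.077], [0.062, -0.001, -0.0, -0.077], [0.063, -0.001, -0.0, -0.077], [0.062, -0.001, -0.0, -0.077]]
end [ 0.6503 -0.0756  0.1697] 0.8298
```

>>> servo_tool:
  plan:
    - [0.063, -0.001, 0, -0.077]
    - [0.062, -0.002, 0, -0.077]
    - [0.062, -0.001, 0, -0.077]
    - [0.063, -0.001, 0, -0.077]
    - [0.062, -0.001, 0, -0.077]

```text
time_s: 14.82
position: [0.6501, -0.0756, 0.1697]
orientation: [3.142, 0.0, 0.83]
force: [-0.1, -0.2, -2.9]
gripper_width: 0.0193
finger_force: 59.5
```

Run:
```python
from path import *
p=np.array([.4989,-.1122,0,-.124]);s=where(p);steps(p,s,s+.025,5,.1697)
```

```text
s 0.164 lat(in) mm 0.11 dyaw -0.0001 z 0.1697 F(along,in,z) [-0.2 -0.  -2.9] M [-0.02 -0.01 -0.03]
[[0.064, 0.0, 0.001, -0.077], [0.062, -0.001, -0.0, -0.077], [0.062, -0.001, -0.0, -0.077], [0.063, -0.001, -0.0, -0.077], [0.062, -0.002, -0.0, -0.077]]
end [ 0.6652 -0.0557  0.1697] 1.0223
```

>>> servo_tool:
  plan:
    - [0.063, 0, 0, -0.077]
    - [0.062, -0.001, 0, -0.077]
    - [0.062, -0.001, 0, -0.077]
    - [0.063, -0.001, 0, -0.077]
    - [0.062, -0.002, 0, -0.077]

```text
time_s: 15.45
position: [0.6652, -0.0557, 0.1697]
orientation: [-3.142, 0.0, 1.022]
force: [-0.1, 0.2, -3.1]
gripper_width: 0.0193
finger_force: 59.5
```

Run:
```python
from path import *
p=np.array([.4989,-.1122,0,-.124]);s=where(p);steps(p,s,s+.025,5,.1697)
```

```text
s 0.189 lat(in) mm 0.05 dyaw 0.0002 z 0.1697 F(along,in,z) [ 0.1  0.1 -3.1] M [ 0.04 -0.01  0.04]
[[0.063, -0.001, 0.0, -0.077], [0.062, -0.001, 0.0, -0.076], [0.062, -0.001, 0.0, -0.077], [0.062, -0.001, 0.0, -0.077], [0.063, -0.001, 0.0, -0.077]]
end [ 0.6761 -0.0333  0.1697] 1.2144
```

>>> servo_tool:
  plan:
    - [0.063, -0.001, 0, -0.077]
    - [0.062, -0.001, 0, -0.076]
    - [0.062, -0.001, 0, -0.077]
    - [0.062, -0.001, 0, -0.077]
    - [0.063, -0.001, 0, -0.077]

```text
time_s: 16.08
position: [0.6761, -0.0334, 0.1697]
orientation: [-3.142, 0.0, 1.214]
force: [-0.5, 0.1, -3.3]
gripper_width: 0.0193
finger_force: 59.5
```

Run:
```python
from path import *
p=np.array([.4989,-.1122,0,-.124]);s=where(p);steps(p,s,.252,8,.1697)
```

```text
s 0.214 lat(in) mm -0.03 dyaw -0.0001 z 0.1697 F(along,in,z) [-0.   0.5 -3.3] M [ 0.06 -0.01 -0.  ]
[[0.06, -0.002, 0.001, -0.073], [0.059, -0.001, -0.0, -0.073], [0.059, -0.001, -0.0, -0.073], [0.059, -0.001, -0.0, -0.07], [0.059, -0.0, -0.0, -0.058]]
[[0.059, -0.0, -0.0, -0.046], [0.06, -0.0, -0.0, -0.035], [0.059, -0.001, -0.0, -0.024]]
end [0.6846 0.0035 0.1697] 1.4403
```

>>> servo_tool:
  plan:
    - [0.06, -0.002, 0, -0.073]
    - [0.059, -0.001, 0, -0.073]
    - [0.059, -0.001, 0, -0.073]
    - [0.059, -0.001, 0, -0.07]
    - [0.059, 0, 0, -0.058]

```text
time_s: 16.7
position: [0.6824, -0.0106, 0.1697]
orientation: [3.142, 0.0, 1.387]
force: [-0.0, -0.4, -2.3]
gripper_width: 0.0195
finger_force: 59.5
```

>>> servo_tool:
  plan:
    - [0.059, 0, 0, -0.046]
    - [0.06, 0, 0, -0.035]
    - [0.059, -0.001, 0, -0.024]
    - [0, 0, 0, 0]

```text
time_s: 17.2
position: [0.6846, 0.0037, 0.1697]
orientation: [-3.142, -0.0, 1.438]
force: [-0.3, -0.6, -2.6]
gripper_width: 0.0192
finger_force: 59.6
```

Run:
```python
from path import *
p=np.array([.4989,-.1122,0,-.124]);s=where(p);steps(p,s,.262,4,.1697)
```

```text
s 0.252 lat(in) mm 0.03 dyaw -0.0017 z 0.1697 F(along,in,z) [-0.6  0.2 -2.6] M [-0.03  0.03 -0.01]
[[0.029, 0.0, 0.0, -0.011], [0.031, 0.0, 0.0, -0.004], [0.031, 0.0, 0.0, -0.002], [0.032, 0.0, 0.0, 0.0]]
end [0.6859 0.0135 0.1697] 1.447
```

>>> servo_tool:
  plan:
    - [0.03, 0, 0, -0.011]
    - [0.031, 0, 0, -0.004]
    - [0.031, 0, 0, -0.002]
    - [0.03, 0, 0, 0]
    - [0, 0, 0, 0]

```text
time_s: 17.82
position: [0.6858, 0.0132, 0.1697]
orientation: [-3.142, -0.0, 1.447]
force: [-0.4, 0.1, -3.4]
gripper_width: 0.0192
finger_force: 59.6
```

>>> servo_tool:
  plan:
    - [0.015, 0, 0, 0]
    - [0.015, 0, 0, 0]
    - [0.015, 0, 0, 0]
    - [0.015, 0, 0, 0]
    - [0, 0, 0, 0]

```text
time_s: 18.45
position: [0.6864, 0.0178, 0.1697]
orientation: [-3.142, 0.0, 1.446]
force: [0.5, 0.7, -3.3]
gripper_width: 0.0193
finger_force: 59.6
```

Run:
```python
from path import *
p=np.array([.4989,-.1122,0,-.124]);s=where(p)
```

```text
s 0.2665 lat(in) mm 0.01 dyaw -0.0003 z 0.1697 F(along,in,z) [ 0.8 -0.4 -3.3] M [-0.01 -0.    0.03]
```

>>> servo_tool:
  plan:
    - [0.015, 0, 0, 0]
    - [0.015, 0, 0, 0]
    - [0.015, 0, 0, 0]
    - [0, 0, 0, 0]

```text
time_s: 18.95
position: [0.6869, 0.0213, 0.1697]
orientation: [-3.142, 0.0, 1.446]
force: [-1.2, -0.6, -2.6]
gripper_width: 0.0193
finger_force: 59.6
```

>>> servo_tool:
  plan:
    - [0.012, 0, 0, 0]
    - [0.012, 0, 0, 0]
    - [0, 0, 0, 0]

```text
time_s: 19.32
position: [0.6871, 0.0233, 0.1697]
orientation: [-3.142, 0.0, 1.446]
force: [-0.1, -0.0, -2.7]
gripper_width: 0.0192
finger_force: 59.6
```

>>> servo_tool:
  plan:
    - [0.01, 0, 0, 0]
    - [0.01, 0, 0, 0]
    - [0, 0, 0, 0]

```text
time_s: 19.7
position: [0.6873, 0.0248, 0.1697]
orientation: [3.142, 0.0, 1.446]
force: [0.1, -0.1, -2.9]
gripper_width: 0.0194
finger_force: 59.6
```

Run:
```python
from path import *
p=np.array([.4989,-.1122,0,-.124]);s=where(p)
```

```text
s 0.2735 lat(in) mm -0.03 dyaw -0.0004 z 0.1697 F(along,in,z) [-0.1 -0.1 -2.9] M [-0.04 -0.02  0.11]
```

>>> servo_tool:
  plan:
    - [0.006, 0, 0, 0]
    - [0, 0, 0, 0]

```text
time_s: 19.95
position: [0.6874, 0.0252, 0.1697]
orientation: [3.142, 0.0, 1.446]
force: [-0.5, -0.1, -3.1]
gripper_width: 0.0193
finger_force: 59.6
```

>>> servo_tool:
  plan:
    - [0.006, 0, 0, 0]
    - [0, 0, 0, 0]

```text
time_s: 20.2
position: [0.6874, 0.0257, 0.1697]
orientation: [-3.142, 0.0, 1.446]
force: [0.8, -0.4, -3.4]
gripper_width: 0.0192
finger_force: 59.6
```

>>> servo_tool:
  plan:
    - [0.006, 0, 0, 0]
    - [0, 0, 0, 0]

```text
time_s: 20.45
position: [0.6875, 0.026, 0.1698]
orientation: [-3.142, 0.0, 1.446]
force: [-0.8, -1.6, -3.1]
gripper_width: 0.0198
finger_force: 59.6
```

>>> servo_tool:
  plan:
    - [0.006, 0, 0, 0]
    - [0, 0, 0, 0]

```text
time_s: 20.7
position: [0.6875, 0.0262, 0.1698]
orientation: [3.142, 0.001, 1.446]
force: [-0.1, -3.3, -1.9]
gripper_width: 0.0194
finger_force: 59.7
```

>>> servo_tool:
  plan:
    - [0.006, 0, 0, 0]
    - [0, 0, 0, 0]

```text
time_s: 20.95
position: [0.6875, 0.0264, 0.1698]
orientation: [-3.142, 0.001, 1.446]
force: [-1.3, -4.4, -1.2]
gripper_width: 0.0194
finger_force: 59.8
```

Run:
```python
from path import *
p=np.array([.4989,-.1122,0,-.124]);s=where(p);w=cam('wrist');save(w,'w7.pkl')
cv2.imwrite('pics/w7.png',cv2.resize(w['color'][40:300,200:440,::-1],None,fx=2.3,fy=2.3,interpolation=cv2.INTER_CUBIC))
```

```text
s 0.275 lat(in) mm -0.03 dyaw -0.001 z 0.1698 F(along,in,z) [-4.6  0.8 -1.2] M [ 0.22  1.46 -0.03]
```

View pics/w7.png

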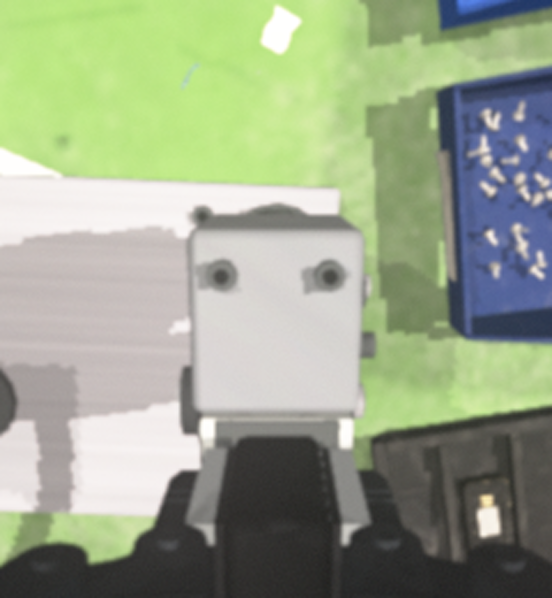

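>>> servo_tool:
  plan:
    - [0.006, 0, 0, 0]
    - [0, 0, 0.005, 0]
    - [0, 0, 0, 0]

```text
time_s: 21.38
position: [0.6877, 0.0267, 0.1695]
orientation: [3.141, 0.001, 1.446]
force: [-1.5, -6.0, -0.5]
gripper_width: 0.019
finger_force: 59.9
```

>>> servo_tool:
  plan:
    - [0, 0, 0.004, 0]
    - [0, 0, 0, 0]

```text
time_s: 21.62
position: [0.6877, 0.0267, 0.1694]
orientation: [3.141, 0.001, 1.446]
force: [-3.0, -5.6, 1.2]
gripper_width: 0.0192
finger_force: 60.3
```

The view shows the bearing block square against the clamp head's front edge (crop y≈415), lens towards the nest. Contact force is about 6 N. Releasing now.

>>> servo_tool:
  plan:
    - [0, 0, 0, 0]
    - [0, 0, 0, 0]
    - [0, 0, 0, 0]
    - [0, 0, 0, 0]
    - [0, 0, 0, 0]
  gripper: 0

```text
time_s: 22.25
position: [0.6877, 0.0276, 0.169]
orientation: [3.142, 0.0, 1.446]
force: [-0.4, 0.1, 0.6]
gripper_width: 0.0427
finger_force: 0.0
```

Run:
```python
from path import *
st();w=cam('wrist');save(w,'w8.pkl');st()
a,b=[load(n)['color'][200:260,270:370].astype(int) for n in ('w7.pkl','w8.pkl')]
v=load('w8.pkl')['color'];print(abs(a-b).mean());
for n in ('w7.pkl','w8.pkl'):
    v=load(n)['color'].astype(int);print(v[212:232,300:350:10].mean(2).mean(1).round().tolist())
```

```text
t 22.25 p [0.6877 0.0276 0.169 ] rpy [3.1416 0.     1.4463] q [-0.31  0.63  0.34  1.52 -0.23  1.02 -0.04] F [-0.4  0.1  0.6] w 0.0427 0.0
t 22.3 p [0.6876 0.0276 0.169 ] rpy [-3.1416e+00  1.0000e-04  1.4463e+00] q [-0.31  0.63  0.34  1.52 -0.23  1.02 -0.04] F [-0.2 -0.5 -0.4] w 0.0427 0.0
19.327444444444446
[214.0, 214.0, 214.0, 214.0, 212.0, 201.0, 183.0, 163.0, 155.0, 162.0, 168.0, 147.0, 134.0, 135.0, 136.0, 135.0, 129.0, 113.0, 92.0, 81.0]
[215.0, 215.0, 215.0, 215.0, 215.0, 215.0, 215.0, 210.0, 196.0, 176.0, 156.0, 149.0, 158.0, 162.0, 147.0, 136.0, 136.0, 136.0, 134.0, 122.0]
```

>>> servo_tool:
  plan:
    - [0, 0, -0.3, 0]
    - [0, 0, -0.5, 0]
    - [0, 0, -0.5, 0]
    - [0, 0, 0, 0]
    - [0, 0, 0, 0]

```text
time_s: 22.92
position: [0.6874, 0.0276, 0.2724]
orientation: [-3.141, 0.0, 1.446]
force: [-0.7, 0.6, -0.3]
gripper_width: 0.0428
finger_force: 0.0
```

Run:
```python
from path import *
st();w=cam('wrist');save(w,'w9.pkl');o=get_obs()
p=np.array([.4989,-.1122,.1222,-.124]);c,th=pose(p,.2746);A=Rm([0,0,th])
# expected pixels: block leading-top edge / head edge, grip top centre; brightness profile across the joint at head top height
for n,l in [('grip top',(0,0,.06)),('block lead top',(.015,0,.016)),('head front top',(.0155,0,.014))]:
    print(n,proj(w,np.array([c[0],c[1],.1222])+A@np.array(l)).round(1))
u=proj(w,np.array([c[0],c[1],.1222])+A@np.array((.015,0.014,.016)));x,y=map(int,u);print(x,y,w['color'][y-12:y+13,x-2:x+3].mean((1,2)).round().tolist())
g=proj(w,np.array([c[0],c[1],.1222])+A@np.array((0,0,.06)));x,y=map(int,g);s=w['color'][y-35:y+35,x-35:x+35].max(2)<75;ys,xs=np.nonzero(s);print('dark centroid',xs.mean()+x-35,ys.mean()+y-35)
```

```text
t 22.93 p [0.6874 0.0276 0.2724] rpy [-3.1410e+00  1.0000e-04  1.4463e+00] q [-0.33  0.54  0.37  1.43 -0.2   1.21 -0.06] F [-0.7  0.6 -0.3] w 0.0428 0.0
grip top [320.1 214.4]
block lead top [320.1 181.6]
head front top [320.1 180.6]
304 181 [216.0, 216.0, 215.0, 216.0, 216.0, 217.0, 216.0, 217.0, 216.0, 210.0, 187.0, 161.0, 170.0, 193.0, 194.0, 190.0, 188.0, 180.0, 161.0, 147.0, 143.0, 143.0, 145.0, 149.0, 153.0]
dark centroid 320.9515503875969 201.96124031007753
```

```bash
python3 -c "
from bench import *
print(hand_in())"
```

```text
the job is handed in; nothing more can be done
None
```

The carriage is on the rod, lens towards the nest, slid round the bend to the clamp head and released; I lifted the gripper clear and handed the job in at about 23 s. It met the clamp face within about 1 mm of where the rod fit put home; the last wrist picture shows only a thin line at the joint, and no force reading went above about 7 N.

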